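# Lock the spinning nest and close the housing's cover

## Robot

A 6-joint arm with a two-finger parallel gripper is mounted at the origin on the work surface. World frame = base frame: x ahead of the robot, y to its left, z up, the work surface at z = 0. Lengths are in m, angles in rad, forces in N, time in s.
With the tool pointing down it reaches from about 0.3 to 0.75 m from the base axis. Payload 8.5 kg.
Tool frame: the origin (TCP) lies on the centre line of the jaws, within the pads' length; the fingertips stand 8 mm ahead of it and the grasp point (between the pads) lies 11 mm behind it; z points along the fingers, x is the direction in which the jaws open and shut, and the axes are right-handed (so a half turn about z gives the same grasp; the last joint's range is limited). The gripper opens to 85 mm and grips with 20 to 120 N. Pads are 22 mm wide; open, the fingers measure 114 mm over their backs; the gripper's body (76 mm by 85 mm) begins 54 mm behind the grasp point. The pads swing forward as they close: fully open they stand 13 mm farther back than shut.
Start: joints at [-0.215, 0.381, 1.297, -0, 1.464, -0.215], TCP at [0.55, 0, 0.239] pointing down, gripper open.
Joint ranges: [-3.11, 3.11], [-0.89, 2.33], [0.22, 2.48], [-1.42, 4.56], [0.17, 2.85], [-2.88, 2.88]. Speed limits (rad/s): [2.39, 2.39, 3.14, 3.14, 3.14, 3.14].

## Interface

Orientations are given as a rotation vector (axis times angle).
In Python, from plant import sensors, capture, job_done, look_for, trace, pinpoint gives the robot as it stands.
- The arm moves only by the shell command python3 -m inch 'ROWS' [FORCE]. ROWS is JSON, a list that holds one entry, the list of rows, each a list of 7 numbers: the opening in per cent of the stroke, from 0 (shut) to 100 (fully open), then the shift along the tool's x, y, z in m, then the turn, a rotation vector about the tool's x, y, z in rad. In form: [[[gripper, tx, ty, tz, wx, wy, wz], ...]]. A call has 1 to 5 rows; each row shifts and turns the commanded pose from where the row before left it, along the tool's axes as they then stand; what a row does not reach is not made up. A row lasts 1/8 s, in which the tool goes at most 62.5 mm and 10.7 degrees, less where a joint would pass 70% of its speed; a pose out of reach is approached as far as the arm can. A call with a gripper value outside its range is refused whole. The fingers move at their own pace and stop on an object; FORCE is the grip in N (left out, the last holds). Time passes only in rows, so rows that do not move let the fingers close. It gives the time, the measured TCP pose, the force and the opening at its end, in the units of the state.
- sensors.get_state(): the state, without advancing time (a new reading comes with each control period).
- capture(name): name is "scene" or "side" or "wrist"; returns a dict with "color" (384x512x3 uint8, red, green, blue), "camera_matrix" (3x3 intrinsics, pixels), "D" ([k1, k2, p1, p2, k3] as OpenCV has them; the pictures are not rectified), "rvec" (rotation vector, rad) and "tvec" (3), from world to camera coordinates, as OpenCV has them. Camera axes: x right, y down, z forward; pixel columns grow to the right and rows downward; lengths in m; the calibration is good to about 2 mm. A picture is of the moment at which its call begins. There is no depth.
- job_done(): hands the job in, once; it reports no verdict.
Trained networks look in a picture, given as the dict that the camera call returned (one of the last four; its "shot" number tells which), for a name from the list of things; names that differ only in an ending like _2 or _b are one class to them, and where a whole thing is asked for, a point or a joint stands for the part that bears it (a point fixed in the world has none). Each returns a list of dicts, best first, with "confidence" (0 to 1); they miss things now and then, are a little off and sometimes report something else, mostly with a low value. They report only what shows in the picture. A call takes as long as a camera call.
- look_for(picture, target): "box" ([left, top, right, bottom] in pixels, round what is visible of it).
- trace(picture, target): "region" (384x512 bool, what is visible of it) and "box" ([left, top, right, bottom] in pixels, round what is visible of it).
- pinpoint(picture, target): "pixel" ([column, row] in pixels: a listed point, or the origin of a listed thing).
The state is a dict: "clock": time; "qpos": joint angles; "qvel": joint speeds; "tau": joint torques, N m; "ee_pos": TCP position; "eef_rot": TCP orientation; "ft_force": force on the tool from outside, world axes, zero at the start; "moment": the same for the moment, N m; "finger_gap": finger opening in m.
Only numpy, scipy, OpenCV 4.12 (cv2) and the standard library are available. Lean on these libraries where they do the work, as an engineer would, in place of code of your own. Each camera call takes 0.05 s, during which the arm holds its last target.

## Task

The round steel housing in the fixture sits on a nest that spins freely, so its cover cannot be tightened yet. Turn the nest until its notch faces the sliding bolt and push the bolt fully home into the notch. Then swing the cover's lever clockwise (seen from above) all the way to its stop, leaving the bolt home; do not knock or shove the loose parts lying around.

Things in the scene. Friction and masses are not known exactly. Their poses are not given: they have to be found in the camera images.
- fixture: fixture fixed to the bench (place and yaw vary): aluminium base plate 180 mm (its x, -90 to 90) by 285 mm (its y, -185 to 100), 15 mm thick. Origin: on the nest's spindle axis at bench height; z up. On its -y side two grey rails (tops 45 mm above the bench, outer faces at x = -21 and 21 mm, y = -80 to -173 mm, joined at the outer end) carry the bolt.
- nest (a joint): angle of the nest about the fixture's z, rad, counterclockwise from above, no stops; -1.2 to 1.2 at the start; at 0 the notch faces the bolt (fixture -y). The nest is a round steel plate (radius 60 mm, 30 to 46 mm above the bench) carrying the housing (62 mm across, 82 mm high), cover ring and lever: while the bolt is out all spin together almost freely (0.02 N m), also when the lever is pushed.
- bolt (a joint): travel of the bolt along the fixture's +y towards the spindle, m: about 0 drawn back, 0.026 home at its stop in the notch. Takes about 3 N and stays where it is left. A notch up to about 0.15 rad off is centred by its flared mouth as the bolt enters; much farther off, the bolt strikes the rim of the plate after about 6 mm.
- lever (a joint): angle of cover ring and lever relative to the nest, rad, growing clockwise from above: 0 to 0.3 at the start, 1.5 at the stop (tight). Takes 0.25 N m, more than the free nest resists, so it turns only while the nest is held. The lever's direction in the fixture frame, counterclockwise from +x, is 150 degrees + nest - lever.
- notch (a point): mouth of the notch, centre, at the top face of the index plate, 56 mm from the spindle axis, 46 mm above the bench; the only notch: 17 mm wide inside, flaring at 45 degrees to 33 mm at the rim
- bolt_post (a point): centre of the top of the upright black post on the bolt, 95 mm above the bench; post 14 mm across, standing 50 mm above the bolt and the rails (which end 45 mm above the bench). It lies on the fixture's x = 0, at y = -132 mm drawn back and -106 mm home.
- lever_post (a point): centre of the top of the upright black post at the end of the lever, 131 mm above the bench, 75 mm from the spindle axis; post 14 mm across, 40 mm tall, standing on the lever arm, whose top is 91 mm above the bench
- spare_a: a spare steel housing, a short round puck 40 mm across and 34 mm tall, standing on the fixture's base plate; origin under its middle; bystander, leave it alone
- spare_b: another such spare puck, standing on the base plate; origin under its middle; bystander, leave it alone
- spare_c: another such spare puck, standing on the bench; origin under its middle; bystander, leave it alone
- spare_d: another such spare puck, standing on the bench; origin under its middle; bystander, leave it alone
- grease_jar: small white jar with a black lid, 48 mm across, 50 mm tall, standing on the bench; origin under its middle; bystander, leave it alone
- marker: black and grey marker pen, 125 mm long, 13 mm thick, lying on the bench along its x; origin under its middle; bystander, leave it alone
- driver: small screwdriver with a black grip, 175 mm long, 22 mm thick, lying on the bench along its x; origin under its middle; bystander, leave it alone

How it is judged:
On the way, in this order (a step that is already met when the one before it is completed fails the run):
1. the bolt is home in the notch of the nest (value of joint bolt above 0.022 m), for 0.2 s.
2. with the bolt home, the lever is swung to its stop (value of joint lever above 1.4 rad and value of joint bolt above 0.022 m), for 0.2 s.
At the end, for the whole second after the job is handed in: The bolt is home in the notch (travel over 22 of 26 mm) and the lever is at its stop (over 1.4 of 1.5 rad) (all of step 2); the robot touches nothing.
It fails at once if a loose bystander is moved by more than 30 mm (distance of any of spare_a, spare_b, spare_c, spare_d, grease_jar, marker, driver from where it was at the start of the episode above 0.03 m).
It also fails if it takes over 53 s, if anything falls off the work surface, if the arm or the gripper's body presses on something with over 40 N, if the wrist force passes 120 N, or if a joint passes its speed limit or range.

## Working session

There is one attempt and no reset: what is moved stays moved. The work goes in short steps, Python scripts to look and compute and a shell command to move; the robot and the scene stay as the last step left them, time stands still between calls to the robot, and variables do not carry over. Pictures are saved under pics/ and viewed, and the job is handed in when it is done.

```bash
ls; mkdir -p pics; python3 - <<'E'
from plant import *
import cv2
print(sensors.get_state())
for n in ("scene","side"):
    p=capture(n); cv2.imwrite(f"pics/{n}0.png",p["color"][:,:,::-1])
    print(n,p["camera_matrix"],p["D"],p["rvec"],p["tvec"])
    for t in ("notch","bolt_post","lever_post"):
        print(t,[(q["pixel"],q["confidence"]) for q in pinpoint(p,t)][:3])
E
```

```text
pics
{'clock': 0.0, 'qpos': array([-2.15284687e-01,  3.81193105e-01,  1.29829519e+00, -1.03957645e-05,
        1.46359366e+00, -2.15292530e-01]), 'qvel': array([ 7.09299417e-05,  1.54117023e-03,  1.45848741e-03, -1.03964522e-04,
       -5.38420303e-05,  6.25208366e-04]), 'tau': array([-1.00240642e-03, -4.48466885e+01, -2.31285810e+01, -2.87182611e-04,
        4.73836102e-03,  1.77242771e-05]), 'ee_pos': array([5.49705504e-01, 6.78456483e-05, 2.38701716e-01]), 'eef_rot': array([-3.14128376e+00, -1.40775954e-05,  2.28862271e-03]), 'ft_force': array([-0.49059565, -0.68094356,  0.0434414 ]), 'moment': array([-0.0054898 ,  0.02371808, -0.05538115]), 'finger_gap': 0.0853313227042868}
scene [[436.37486866   0.         256.17757506]
 [  0.         436.37486866 197.89465249]
 [  0.           0.           1.        ]] [-0.05508623  0.          0.          0.          0.        ] [ 0.93964963  2.2874045  -1.26375545] [ 0.41560271 -0.13997177  1.2603301 ]
notch [([247.3, 173.8], 0.64)]
bolt_post [([204.0, 152.7], 0.67)]
lever_post [([282.3, 163.3], 0.66)]
side [[388.69595551   0.         259.15628287]
 [  0.         388.69595551 193.57337194]
 [  0.           0.           1.        ]] [-0.0854571  0.         0.         0.         0.       ] [ 2.0068881  -0.75708977  0.40663636] [-0.41656447  0.27654593  0.683049  ]
notch [([276.7, 252.8], 0.88)]
bolt_post [([324.0, 235.8], 0.52)]
lever_post [([247.6, 190.6], 0.68)]
```

```bash
cat > h.py <<'E'
import numpy as np, cv2
def ray(p,px):
    R,_=cv2.Rodrigues(np.array(p["rvec"],float)); t=np.array(p["tvec"],float).ravel()
    u=cv2.undistortPoints(np.array([[px]],float),np.array(p["camera_matrix"]),np.array(p["D"]))[0,0]
    return -R.T@t, R.T@np.array([u[0],u[1],1.])
def at_z(p,px,z):
    c,d=ray(p,px); return c+d*(z-c[2])/d[2]
def proj(p,X):
    return cv2.projectPoints(np.array(X,float).reshape(-1,1,3),np.array(p["rvec"]),np.array(p["tvec"]),np.array(p["camera_matrix"]),np.array(p["D"]))[0][:,0]
E
python3 - <<'E'
from plant import *
from h import *
for n in ("scene","side"):
    p=capture(n)
    for t,z in (("notch",.046),("bolt_post",.095),("lever_post",.131),("spare_a",0.0),("grease_jar",0.),("marker",0.006),("driver",0.01),("fixture",0)):
        for q in pinpoint(p,t)[:5]: print(n,t,np.round(q["pixel"]),round(q["confidence"],2),at_z(p,q["pixel"],z).round(4))
    cv2.imwrite(f"pics/{n}1.png",cv2.resize(p["color"][:,:,::-1],(800,600)))
E
```

```text
scene notch [246. 175.] 0.86 [ 0.4732 -0.1454  0.046 ]
scene bolt_post [251. 208.] 0.65 [0.6169 0.0203 0.095 ]
scene bolt_post [205. 155.] 0.56 [ 0.5344 -0.2197  0.095 ]
scene bolt_post [245. 177.] 0.5 [ 0.5412 -0.0764  0.095 ]
scene lever_post [280. 163.] 0.67 [ 0.4927 -0.0215  0.131 ]
scene spare_a [310. 228.] 0.93 [0.4807 0.0599 0.    ]
scene spare_a [292. 195.] 0.88 [ 0.408 -0.055  0.   ]
scene spare_a [258. 174.] 0.67 [ 0.3913 -0.1889  0.    ]
scene spare_a [194. 196.] 0.6 [ 0.58   -0.2174  0.    ]
scene grease_jar [180. 226.] 0.83 [ 0.6747 -0.1424  0.    ]
scene marker [242. 260.] 0.63 [0.662  0.0424 0.006 ]
scene fixture [252. 205.] 0.86 [ 0.5062 -0.093   0.    ]
side notch [277. 252.] 0.87 [ 0.477  -0.1436  0.046 ]
side bolt_post [322. 234.] 0.82 [ 0.5473 -0.2048  0.095 ]
side lever_post [246. 189.] 0.6 [ 0.5099 -0.0056  0.131 ]
side spare_a [228. 247.] 0.87 [ 0.4415 -0.0137  0.    ]
side spare_a [223. 227.] 0.64 [0.4825 0.0613 0.    ]
side spare_a [260. 297.] 0.6 [ 0.3943 -0.183   0.    ]
side spare_a [331. 248.] 0.54 [ 0.622  -0.1781  0.    ]
side grease_jar [332. 229.] 0.73 [ 0.6808 -0.1313  0.    ]
side marker [282. 208.] 0.48 [0.6482 0.0166 0.006 ]
side driver [376. 297.] 0.64 [ 0.559  -0.3463  0.01  ]
side fixture [272. 254.] 0.81 [ 0.5045 -0.0998  0.    ]
```

View pics/scene1.png

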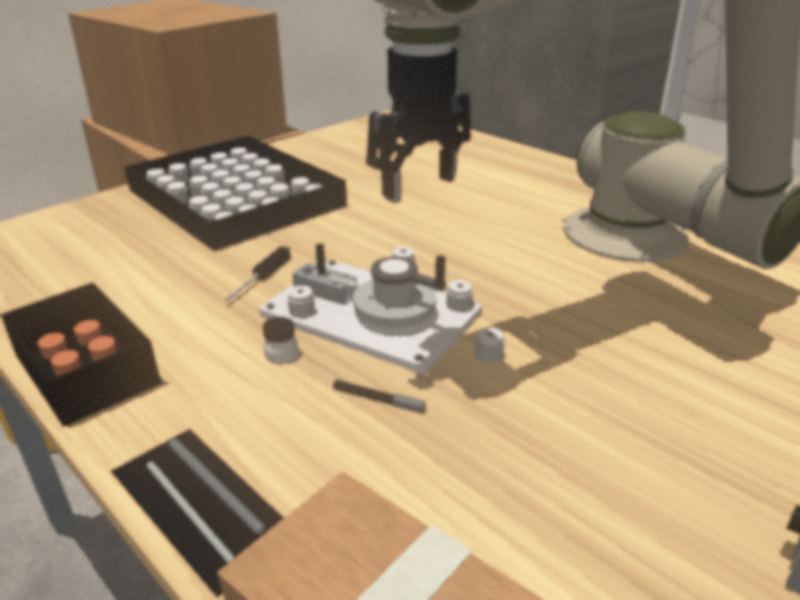

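View pics/side1.png

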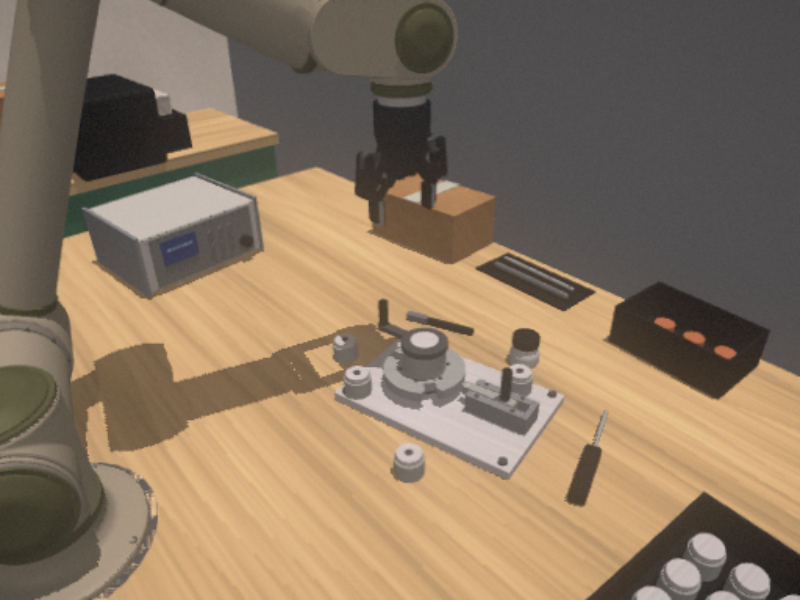

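The scene picture shows the bolt post top at about (205,157) and the lever post top at about (281,165), in native pixels. The side picture has them at (324,237) and (245,193). Next I check with the wrist camera.

```bash
python3 - <<'E'
from plant import *
from h import *
p=capture("wrist")
for t,z in (("notch",.046),("bolt_post",.095),("lever_post",.131),("spare_a",0.034),("grease_jar",0.),("marker",0.006),("driver",0.01),("fixture",0)):
    for q in pinpoint(p,t)[:5]: print(t,np.round(q["pixel"]),round(q["confidence"],2),at_z(p,q["pixel"],z).round(4))
cv2.imwrite(f"pics/w1.png",cv2.resize(p["color"][:,:,::-1],(800,600)))
E
```

```text
notch [196. 292.] 0.79 [ 0.4809 -0.1368  0.046 ]
spare_a [191. 103.] 0.83 [0.484 0.064 0.034]
spare_a [151. 198.] 0.67 [ 0.4365 -0.0329  0.034 ]
spare_a [306. 316.] 0.62 [ 0.6062 -0.1758  0.034 ]
spare_a [137. 312.] 0.36 [ 0.408  -0.1719  0.034 ]
marker [352. 142.] 0.85 [0.6524 0.0227 0.006 ]
marker [366. 274.] 0.35 [ 0.6816 -0.1369  0.006 ]
fixture [228. 236.] 0.64 [ 0.5137 -0.0889  0.    ]
```

View pics/w1.png

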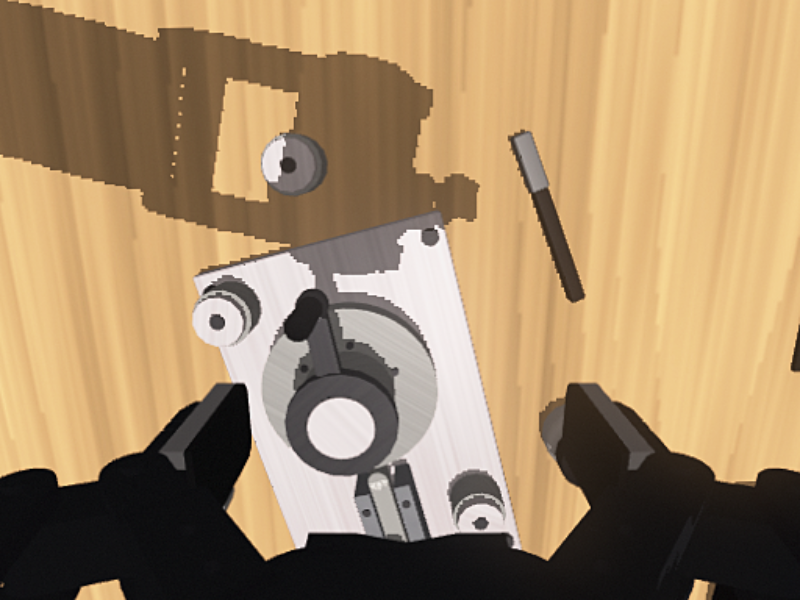

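```bash
python3 - <<'E'
from plant import *
from h import *
s=1/1.5625
P={n:capture(n) for n in("scene","side","wrist")}
w=P["wrist"]
for px,z in(((195,277),.015),((438,213),.015),((297,332),.131),((340,428),None)):
    print(px,at_z(w,(px[0]*s,px[1]*s),z or .113).round(4))
for n,t,px in(("scene","bolt",(205,156)),("side","bolt",(324.5,236.5))): print(n,at_z(P[n],px,.095))
for n,t,px in(("scene","lev",(281.6,165)),("side","lev",(244.6,193))): print(n,at_z(P[n],px,.131))
# fit
from scipy.optimize import least_squares
obs=[("wrist",(195*s,277*s),"c",(-.09,.1,.015)),("wrist",(438*s,213*s),"c",(.09,.1,.015)),
("wrist",(297*s,332*s),"l",0),("scene",(281.6,163.5),"l",0),("side",(244.6,192),"l",0),
("scene",(204.5,155.5),"c",(0,-.132,.095)),("side",(324,236.5),"c",(0,-.132,.095))]
obs+=[("wrist",(196,292),"n",0),("side",(276.8,252.5),"n",0)]
def pts(v):
    x,y,yaw,nest,l=v; c,si=np.cos(yaw),np.sin(yaw)
    f=lambda X:(x+c*X[0]-si*X[1],y+si*X[0]+c*X[1],X[2])
    out=[]
    for n,px,k,X in obs:
        if k=="l": a=np.radians(150)+nest-l; X=(.075*np.cos(a),.075*np.sin(a),.131)
        if k=="n": a=-np.pi/2+nest; X=(.056*np.cos(a),.056*np.sin(a),.046)
        out.append(proj(P[n],f(X))[0]-np.array(px))
    return np.array(out)
for y0 in(-.25,0.25):
  r=least_squares(lambda v:pts(v).ravel(),[.5,-.09,y0,0,.1],loss="soft_l1")
  print(r.cost,r.x); print(pts(r.x).round(1).tolist())
print(sensors.get_state()["clock"])
E
```

```text
(195, 277) [ 0.4035 -0.0143  0.015 ]
(438, 213) [0.5733 0.03   0.015 ]
(297, 332) [ 0.4985 -0.0158  0.131 ]
(340, 428) [ 0.5152 -0.0777  0.113 ]
scene [ 0.53949656 -0.21448421  0.095     ]
side [ 0.54403755 -0.21501478  0.095     ]
scene [ 0.49650501 -0.01201266  0.131     ]
side [ 0.49450562 -0.01793534  0.131     ]
8.534341501077808 [ 0.51055805 -0.08926821  0.24420713 -0.79122777  0.33335652]
[[-4.0, -0.2], [0.4, 0.4], [-0.5, -0.6], [-1.7, 1.2], [0.5, 0.0], [-1.3, 0.5], [0.9, 0.8], [0.2, 0.2], [-0.7, -2.4]]
8.534341501078153 [ 0.51055805 -0.08926821  0.24420713 -0.79122777  0.33335653]
[[-4.0, -0.2], [0.4, 0.4], [-0.5, -0.6], [-1.7, 1.2], [0.5, 0.0], [-1.3, 0.5], [0.9, 0.8], [0.2, 0.2], [-0.7, -2.4]]
1.9
```

```bash
python3 -m inch '[[[32,-0.026,0.008,0.03,0,0,-0.087],[32,-0.026,0.008,0.03,0,0,-0.088],[32,0,0,0,0,0,0],[32,0,0,0,0,0,0]]]' 20; python3 - <<'E'
from plant import *
from h import *
p=capture("wrist")
for t,z in (("notch",.046),("bolt_post",.095),("lever_post",.131)):
    for q in pinpoint(p,t)[:5]: print(t,np.round(q["pixel"]),round(q["confidence"],2),at_z(p,q["pixel"],z).round(4))
cv2.imwrite(f"pics/w2.png",cv2.resize(p["color"][:,:,::-1],(800,600)))
E
```

```text
clock: 2.4
ee_pos: [0.4999, -0.0184, 0.1803]
eef_rot: [3.129, 0.273, 0.003]
ft_force: [0.6, 0.6, -0.2]
finger_gap: 0.0271
lever_post [255. 208.] 0.69 [ 0.4973 -0.0121  0.131 ]
```

View pics/w2.png

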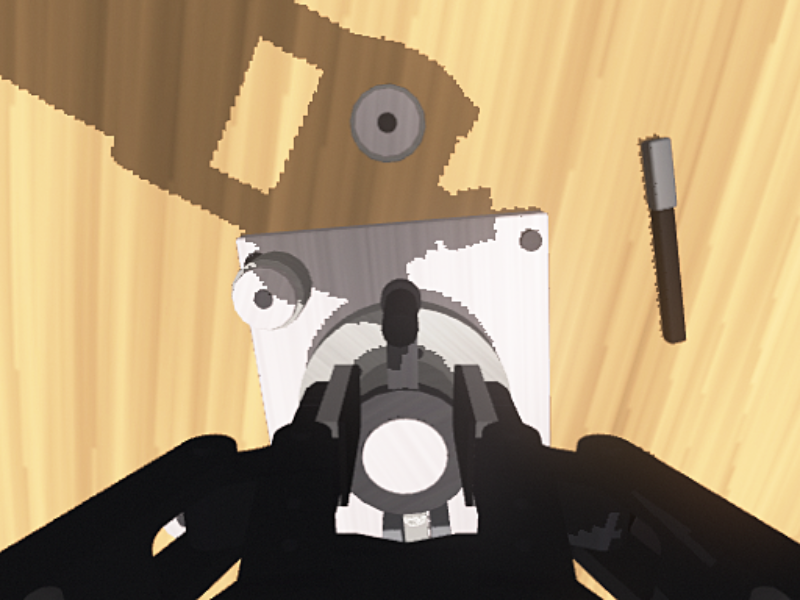

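The lever post top shows at (398,325), centred in x between the fingers. The corresponding position agrees with the earlier fits to within 3 mm, so I lower onto it.

```bash
python3 -m inch '[[[32,-0.001,-0.004,0.03,0,0,0],[32,0,0,0.022,0,0,0],[32,0,0,0.016,0,0,0],[32,0,0,0,0,0,0]]]'; python3 - <<'E'
from plant import *
from h import *
for n in("wrist","side"):
    p=capture(n)
    cv2.imwrite(f"pics/{n}3.png",cv2.resize(p["color"][:,:,::-1],(800,600)))
E
```

```text
clock: 3.1
ee_pos: [0.4971, -0.0143, 0.1108]
eef_rot: [-3.129, -0.275, 0.002]
ft_force: [-0.5, -0.4, 1.1]
finger_gap: 0.0276
```

View pics/wrist3.png

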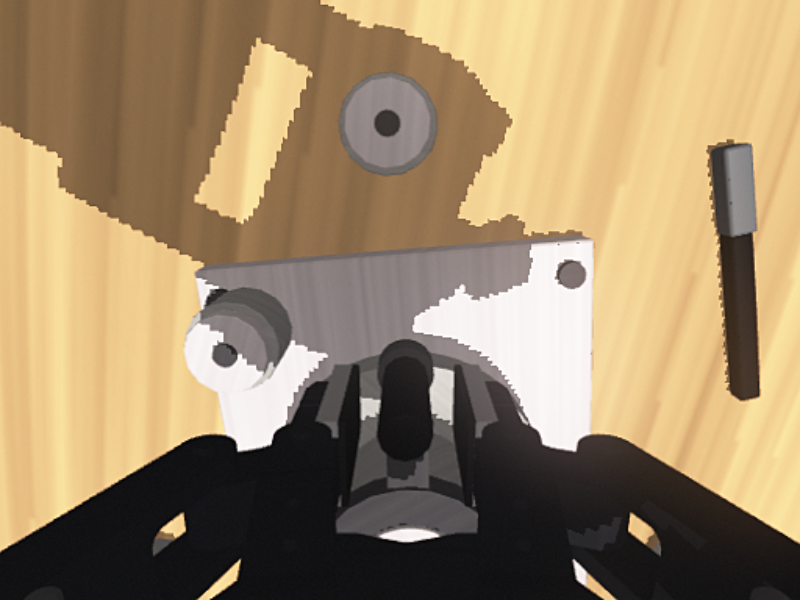

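View pics/side3.png

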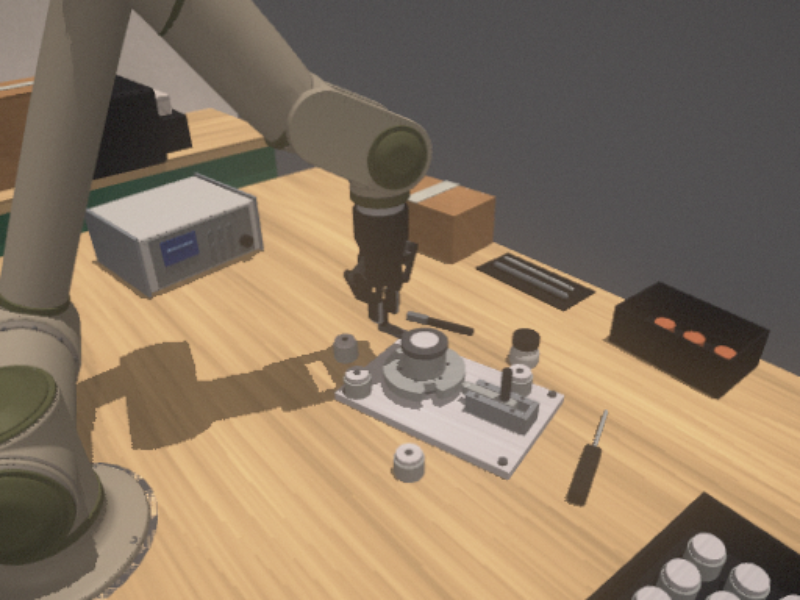

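The post is caged between the fingers and nothing is touching it. I now turn the nest counterclockwise along the arc.

```bash
python3 -m inch '[[[21,0,0,0,0,0,0],[21,-0.00585,0.0002,0,0,0,-0.0785],[21,-0.00585,0.0002,0,0,0,-0.0785],[21,-0.00585,0.0002,0,0,0,-0.0785],[21,-0.00585,0.0002,0,0,0,-0.0785]]]';python3 -m inch '[[[21,-0.00585,0.0003,0,0,0,-0.0785],[21,-0.00585,0.0002,0,0,0,-0.0785],[21,-0.00585,0.0002,0,0,0,-0.0785],[21,-0.00585,0.0002,0,0,0,-0.0785],[21,0,0,0,0,0,0]]]';python3 -m inch '[[[21,-0.00585,0.0003,0,0,0,-0.0785],[21,-0.00585,0.0002,0,0,0,-0.0785],[21,0,0,0,0,0,0],[21,0,0,0,0,0,0]]]'
cat > see.py <<'E'
import sys
from plant import *
from h import *
tag=sys.argv[1]
F=np.array([.5106,-.0893]);yaw=.25
for n in sys.argv[2:]:
    p=capture(n)
    cv2.imwrite(f"pics/{n}{tag}.png",cv2.resize(p["color"][:,:,::-1],(800,600)))
    for t,z in (("notch",.046),("bolt_post",.095),("lever_post",.131)):
        for q in pinpoint(p,t)[:2]:
            X=at_z(p,q["pixel"],z); d=X[:2]-F; c,s=np.cos(yaw),np.sin(yaw)
            f=np.array([c*d[0]+s*d[1],-s*d[0]+c*d[1]])
            print(n,t,np.round(q["pixel"]),round(q["confidence"],2),X.round(4),"fix",f.round(4),"r",np.hypot(*f).round(4),"ang",np.degrees(np.arctan2(f[1],f[0])).round(1))
s=sensors.get_state(); print(s["clock"],s["ee_pos"],s["ft_force"].round(1))
E
python3 see.py 4 side scene wrist
```

```text
clock: 3.82
ee_pos: [0.4752, -0.0221, 0.112]
eef_rot: [3.046, 0.764, 0.002]
ft_force: [0.8, -0.4, -0.3]
finger_gap: 0.0179
clock: 4.45
ee_pos: [0.4565, -0.0362, 0.1118]
eef_rot: [2.892, 1.226, 0.001]
ft_force: [0.3, -0.2, -0.4]
finger_gap: 0.0179
clock: 4.95
ee_pos: [0.4492, -0.0449, 0.1115]
eef_rot: [2.788, 1.448, 0.0]
ft_force: [0.2, 0.1, 0.9]
finger_gap: 0.0179
side notch [290. 244.] 0.87 [ 0.5193 -0.1428  0.046 ] fix [-0.0048 -0.0539] r 0.0541 ang -95.1
side bolt_post [326. 235.] 0.82 [ 0.5497 -0.2128  0.095 ] fix [ 0.0073 -0.1294] r 0.1296 ang -86.8
scene notch [235. 183.] 0.89 [ 0.5184 -0.1368  0.046 ] fix [-0.0042 -0.048 ] r 0.0481 ang -95.1
scene bolt_post [205. 153.] 0.77 [ 0.5312 -0.2262  0.095 ] fix [-0.0139 -0.1378] r 0.1385 ang -95.8
wrist lever_post [262. 282.] 0.68 [ 0.4511 -0.0451  0.131 ] fix [-0.0468  0.0576] r 0.0742 ang 129.1
5.55 [ 0.44894772 -0.04503212  0.11132862] [ 0.  -0.1 -0.6]
```

View pics/side4.png

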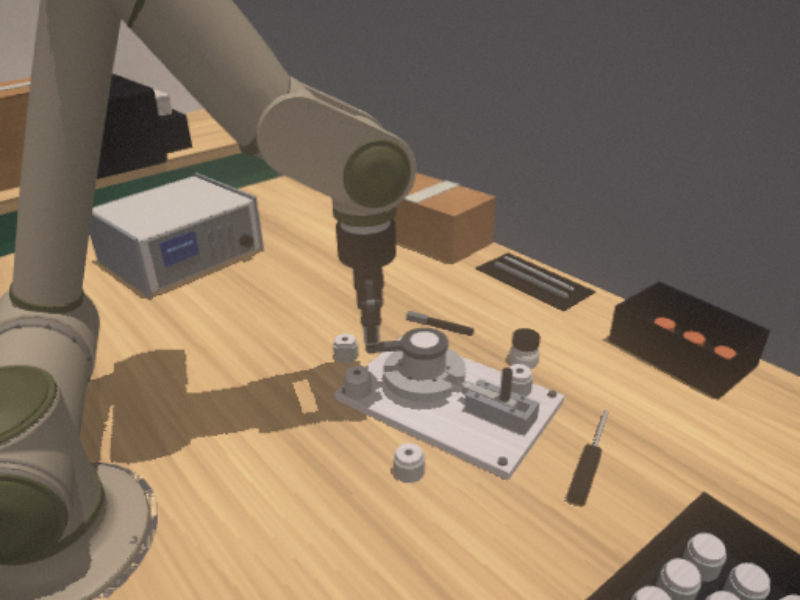

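View pics/wrist4.png

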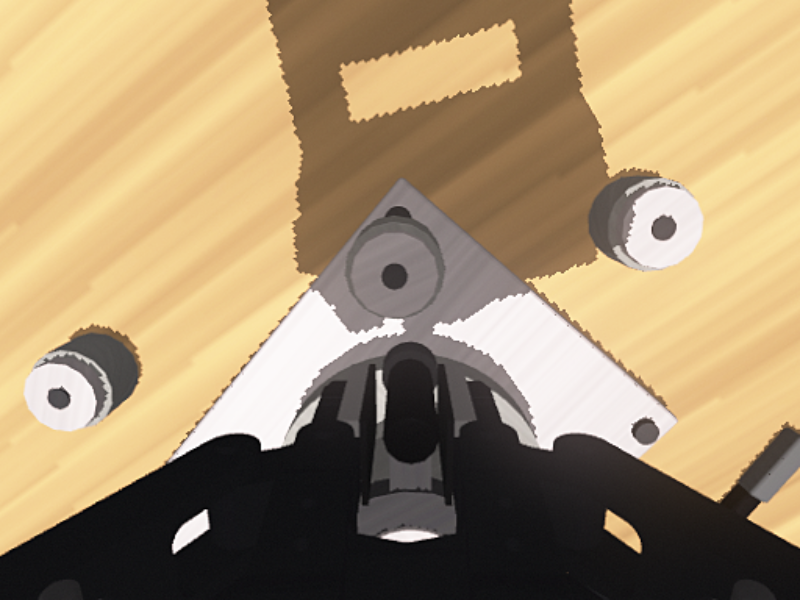

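Side and scene pictures both put the notch at -95° (about 0.09 rad short), close to the bolt. I add the missing angle and zoom in.

```bash
python3 -m inch '[[[21,-0.0033,0.0001,0,0,0,-0.044],[21,-0.0033,0.0001,0,0,0,-0.044],[21,0,0,0,0,0,0],[21,0,0,0,0,0,0]]]'
python3 see.py 5 side scene
python3 - <<'E'
import cv2
a=cv2.imread("pics/side5.png")[300:480,330:600]
b=cv2.imread("pics/scene5.png")[220:380,240:500]
cv2.imwrite("pics/z5.png",cv2.vconcat([cv2.resize(a,(480,300),interpolation=2),cv2.resize(b,(480,296),interpolation=2)]))
E
```

```text
clock: 6.05
ee_pos: [0.4455, -0.0506, 0.1113]
eef_rot: [-2.721, -1.571, 0.0]
ft_force: [0.1, -0.6, -0.3]
finger_gap: 0.0181
side notch [291. 244.] 0.89 [ 0.5206 -0.1439  0.046 ] fix [-0.0039 -0.0554] r 0.0555 ang -94.0
side bolt_post [324. 237.] 0.87 [ 0.5427 -0.2151  0.095 ] fix [-1.000e-04 -1.298e-01] r 0.1298 ang -90.0
scene notch [230. 181.] 0.94 [ 0.5189 -0.1512  0.046 ] fix [-0.0072 -0.062 ] r 0.0624 ang -96.7
scene bolt_post [205. 153.] 0.48 [ 0.5306 -0.2271  0.095 ] fix [-0.0147 -0.1384] r 0.1392 ang -96.1
6.45 [ 0.44545779 -0.05062344  0.11130457] [-1.4  0.4 -0.7]
```

View pics/z5.png

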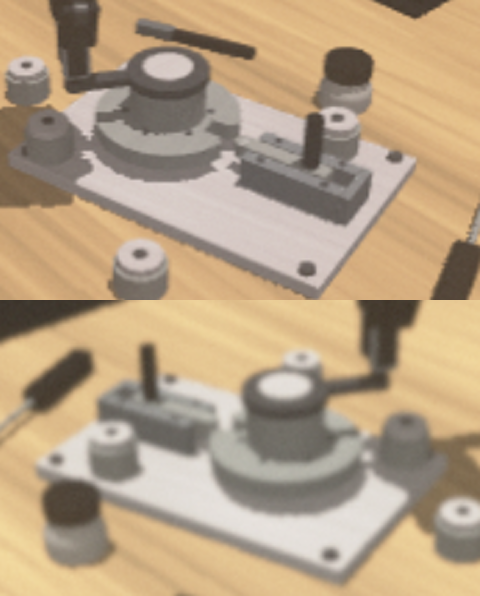

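The notch is roughly facing the bolt, but the detections are noisy. I will lift, turn the tool to face the bolt, and check the notch from above with the wrist camera before pushing.

```bash
python3 -m inch '[[[21,0,0,-0.05,0,0,0],[21,0,0,-0.05,0,0,0.16],[21,0,0,0,0,0,0.16],[21,0,0,0,0,0,0.16],[0,0,0,0,0,0,0.16]]]' ; python3 -m inch '[[[0,0,0,0,0,0,0.157],[0,0.0135,0.053,0,0,0,0],[0,0.0135,0.053,0,0,0,0],[0,0.0135,0.053,0,0,0,0],[0,0,0,0,0,0,0]]]'
python3 see.py 6 wrist
```

```text
clock: 7.08
ee_pos: [0.4454, -0.0506, 0.2114]
eef_rot: [3.078, 0.628, 0.0]
ft_force: [-0.5, 0.3, -0.6]
finger_gap: 0.0012
clock: 7.7
ee_pos: [0.525, -0.1974, 0.2103]
eef_rot: [-3.117, -0.388, 0.001]
ft_force: [-0.3, 0.3, -1.3]
finger_gap: -0.0002
wrist notch [278. 118.] 0.62 [ 0.5287 -0.1434  0.046 ] fix [ 0.0042 -0.0569] r 0.057 ang -85.8
wrist bolt_post [279. 217.] 0.73 [ 0.5465 -0.2146  0.095 ] fix [ 0.0038 -0.1303] r 0.1304 ang -88.3
7.9 [ 0.52375948 -0.19360886  0.21142565] [ 0.4 -0.7  0.7]
```

View pics/wrist6.png

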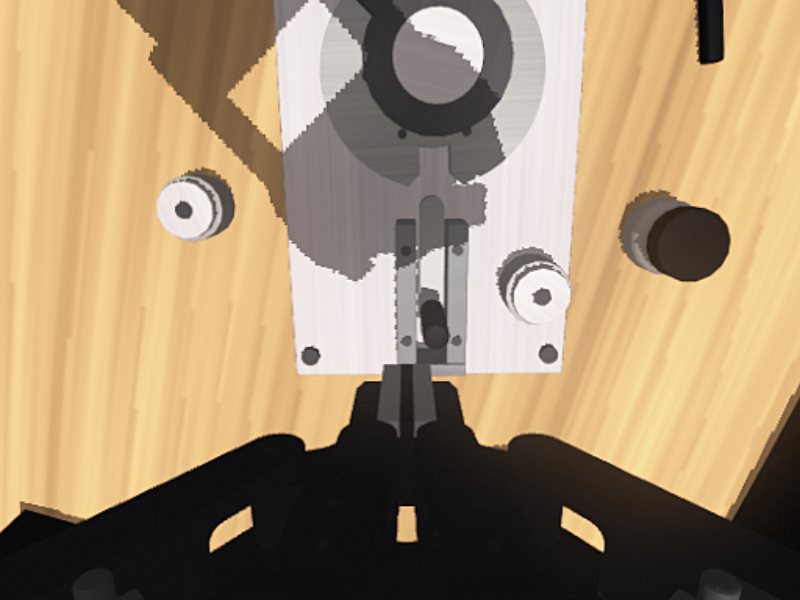

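The wrist picture shows the notch at (433,165), in line with the bolt nose at (431,205), and the post top at (434,338). The alignment is good. I move in behind the post.

```bash
python3 -m inch '[[[0,0.0075,0.028,0,0,0,0],[0,0.0075,0.028,0,0,0,0],[0,0,0,0,0,0,0]]]'; python3 see.py 7 wrist
```

```text
clock: 8.28
ee_pos: [0.5528, -0.2453, 0.2112]
eef_rot: [3.117, 0.393, -0.0]
ft_force: [-0.5, 0.7, 1.1]
finger_gap: 0.0003
wrist notch [259.  51.] 0.95 [ 0.5272 -0.1418  0.046 ] fix [ 0.0031 -0.055 ] r 0.0551 ang -86.7
wrist bolt_post [264. 147.] 0.56 [ 0.5486 -0.2126  0.095 ] fix [ 0.0063 -0.1289] r 0.1291 ang -87.2
8.475 [ 0.55226113 -0.24389715  0.21166424] [-0.1  0.4 -0.1]
```

View pics/wrist7.png

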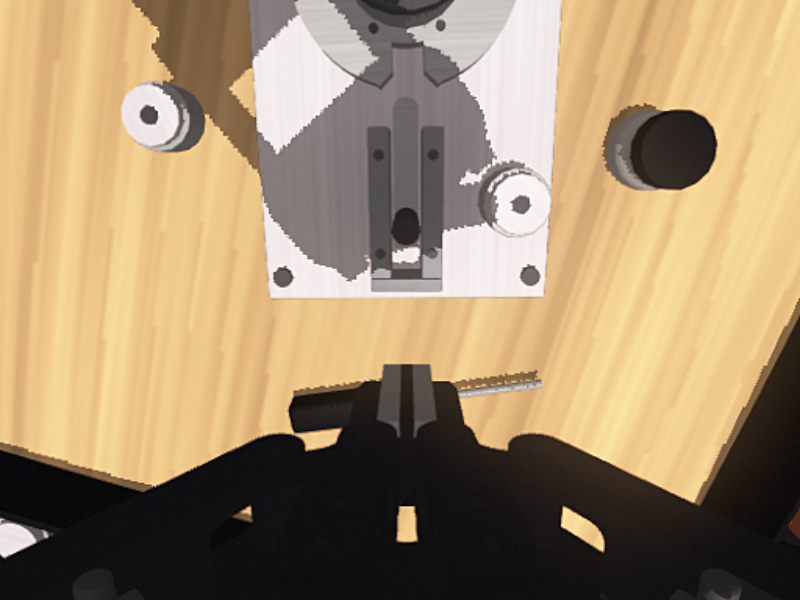

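The post (407,225) and the fingers (407) line up. I descend behind the post.

```bash
python3 -m inch '[[[0,0,0,0.045,0,0,0],[0,0,0,0.045,0,0,0],[0,0,0,0.03,0,0,0],[0,0,0,0.013,0,0,0],[0,0,0,0,0,0,0]]]'; python3 see.py 8 wrist side
```

```text
clock: 9.1
ee_pos: [0.5526, -0.2448, 0.0785]
eef_rot: [-3.117, -0.394, 0.0]
ft_force: [0.2, 0.8, 0.5]
finger_gap: 0.0001
wrist bolt_post [259. 199.] 0.85 [ 0.5456 -0.2143  0.095 ] fix [ 0.003  -0.1297] r 0.1298 ang -88.7
side notch [293. 244.] 0.72 [ 0.5221 -0.1467  0.046 ] fix [-0.0031 -0.0585] r 0.0586 ang -93.0
side bolt_post [323. 236.] 0.82 [ 0.5443 -0.2107  0.095 ] fix [ 0.0026 -0.126 ] r 0.126 ang -88.8
side lever_post [239. 207.] 0.8 [ 0.4483 -0.0557  0.131 ] fix [-0.0521  0.048 ] r 0.0708 ang 137.3
9.5 [ 0.55275898 -0.24521393  0.07887242] [-0.1 -0.  -0.3]
```

View pics/wrist8.png

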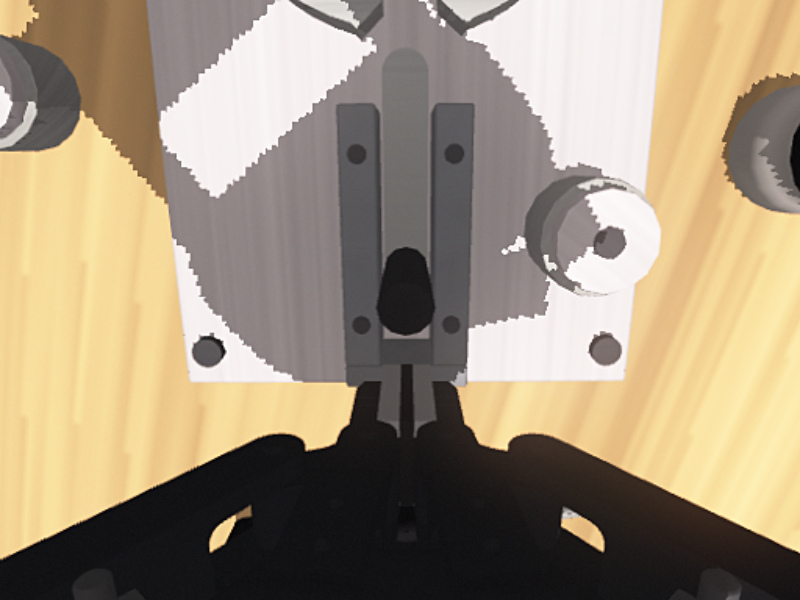

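View pics/side8.png

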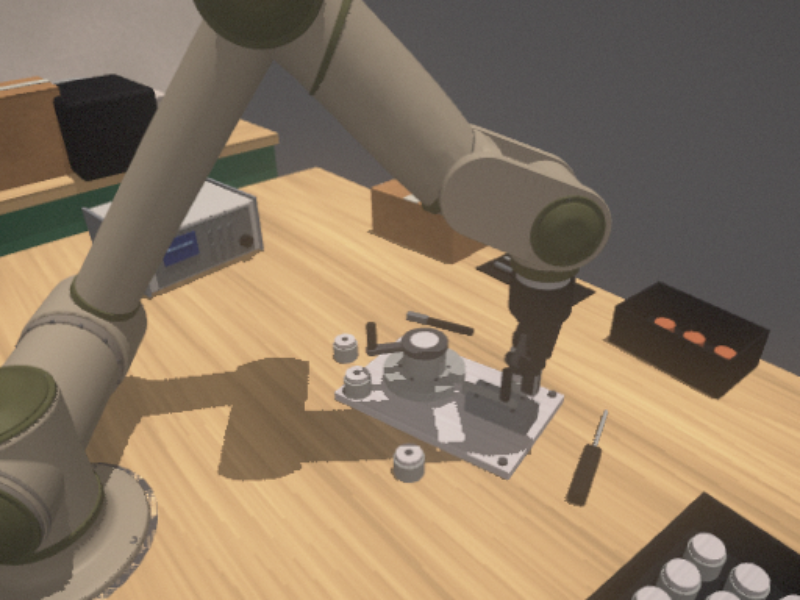

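The fingers stand behind the post, centred at x≈405. I push along tool -y in stages and watch the force.

```bash
python3 -m inch '[[[0,0,-0.007,0,0,0,0],[0,0,-0.005,0,0,0,0],[0,0,-0.004,0,0,0,0],[0,0,-0.004,0,0,0,0],[0,0,0,0,0,0,0]]]';python3 -m inch '[[[0,0,-0.004,0,0,0,0],[0,0,-0.003,0,0,0,0],[0,0,0,0,0,0,0]]]';python3 -m inch '[[[0,0,-0.003,0,0,0,0],[0,0,-0.003,0,0,0,0],[0,0,0,0,0,0,0]]]'; python3 see.py 9 wrist
```

```text
clock: 10.12
ee_pos: [0.5476, -0.2255, 0.0783]
eef_rot: [-3.117, -0.393, 0.0]
ft_force: [-0.3, -0.5, -0.7]
finger_gap: -0.0001
clock: 10.5
ee_pos: [0.5458, -0.2186, 0.0783]
eef_rot: [-3.116, -0.394, 0.0]
ft_force: [-0.5, -1.8, 0.4]
finger_gap: 0.0
clock: 10.88
ee_pos: [0.5443, -0.2128, 0.0783]
eef_rot: [-3.116, -0.394, 0.0]
ft_force: [-0.1, -0.8, -0.0]
finger_gap: 0.0002
wrist bolt_post [261. 236.] 0.9 [ 0.542  -0.1964  0.095 ] fix [ 0.0039 -0.1115] r 0.1116 ang -88.0
11.075 [ 0.54436996 -0.21281385  0.07824431] [0.6 0.5 1.3]
```

View pics/wrist9.png

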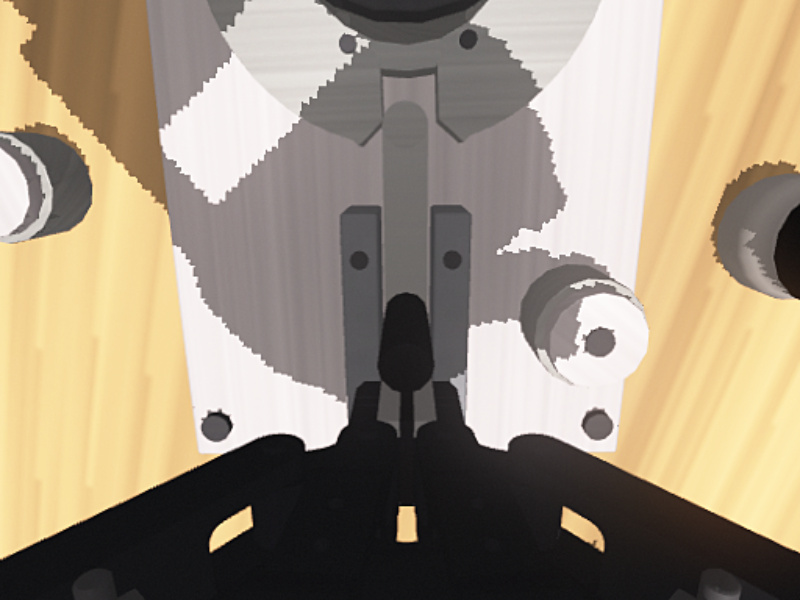

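The bolt nose (405,105) is entering the notch cleanly, with about 10 mm left to the notch floor (y≈72). I keep pushing.

```bash
python3 -m inch '[[[0,0,-0.003,0,0,0,0],[0,0,-0.003,0,0,0,0],[0,0,0,0,0,0,0]]]';python3 -m inch '[[[0,0,-0.002,0,0,0,0],[0,0,-0.002,0,0,0,0],[0,0,0,0,0,0,0]]]';python3 -m inch '[[[0,0,-0.002,0,0,0,0],[0,0,0,0,0,0,0]]]'; python3 see.py 10 wrist
```

```text
clock: 11.45
ee_pos: [0.5429, -0.207, 0.0783]
eef_rot: [-3.117, -0.393, 0.0]
ft_force: [0.0, -1.0, -1.4]
finger_gap: 0.0002
clock: 11.82
ee_pos: [0.5427, -0.2063, 0.0786]
eef_rot: [3.111, 0.392, 0.003]
ft_force: [2.7, -15.2, -4.8]
finger_gap: 0.0001
clock: 12.08
ee_pos: [0.5427, -0.2061, 0.0788]
eef_rot: [3.108, 0.391, 0.005]
ft_force: [2.9, -22.4, -7.5]
finger_gap: 0.0004
wrist bolt_post [261. 236.] 0.96 [ 0.5403 -0.1896  0.095 ] fix [ 0.004  -0.1045] r 0.1046 ang -87.8
12.275 [ 0.54274335 -0.20608688  0.07875379] [  4.  -22.7  -6.3]
```

View pics/wrist10.png

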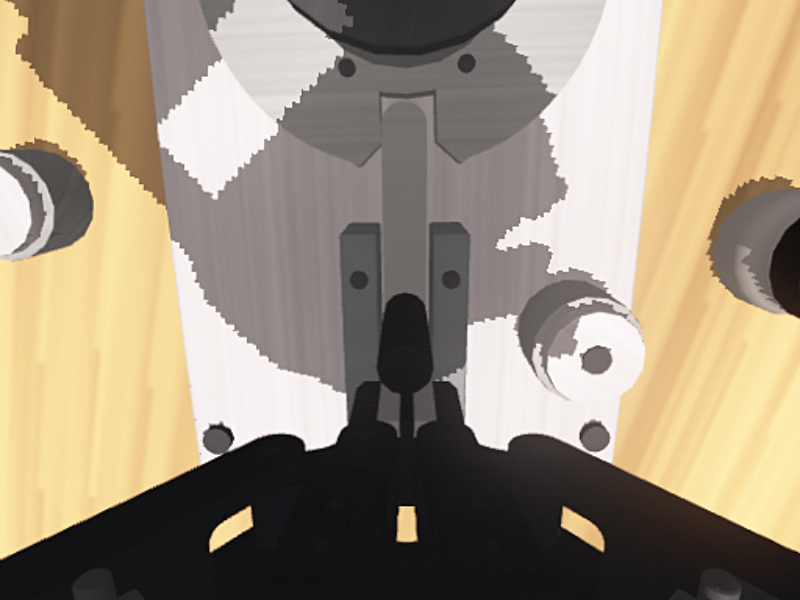

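The force rose to 22 N and travel stopped, with the post at fixture y≈-0.105 against a nominal -0.106, so the bolt is home. I back off, rise, and return above the lever post.

```bash
python3 -m inch '[[[20,0,0.02,0,0,0,0],[32,0,0,-0.05,0,0,0],[32,0,0,-0.05,0,0,0],[32,0,0,-0.02,0,0,0]]]'; python3 -m inch '[[[32,-0.0186,-0.0475,0,0,0,0],[32,-0.0186,-0.0475,0,0,0,0],[32,-0.0186,-0.0475,0,0,0,0],[32,0,-0.0475,0,0,0,-0.16],[32,0,0,0,0,0,-0.16]]]';python3 -m inch '[[[32,0,0,0,0,0,-0.16],[32,0,0,0,0,0,-0.16],[32,0,0,0,0,0,-0.157],[32,0,0,0,0,0,0]]]'; python3 see.py 11 wrist side
```

```text
clock: 12.78
ee_pos: [0.5469, -0.221, 0.2014]
eef_rot: [3.115, 0.393, 0.005]
ft_force: [-0.0, 0.1, -0.2]
finger_gap: 0.0274
clock: 13.4
ee_pos: [0.4439, -0.048, 0.1987]
eef_rot: [-3.009, -0.897, 0.0]
ft_force: [1.6, -0.3, 1.0]
finger_gap: 0.0273
clock: 13.9
ee_pos: [0.445, -0.0505, 0.1983]
eef_rot: [-2.72, -1.57, 0.0]
ft_force: [-0.2, 0.0, 0.9]
finger_gap: 0.0275
wrist bolt_post [376. 139.] 0.21 [0.452  0.0404 0.095 ] fix [-0.0247  0.1402] r 0.1424 ang 100.0
wrist lever_post [262. 211.] 0.63 [ 0.4472 -0.05    0.131 ] fix [-0.0517  0.0537] r 0.0746 ang 133.9
side notch [292. 246.] 0.79 [ 0.5166 -0.1488  0.046 ] fix [-0.0089 -0.0592] r 0.0598 ang -98.5
side bolt_post [314. 232.] 0.62 [ 0.5392 -0.1904  0.095 ] fix [ 0.0027 -0.105 ] r 0.1051 ang -88.5
side lever_post [280. 210.] 0.68 [ 0.5061 -0.1228  0.131 ] fix [-0.0127 -0.0314] r 0.0338 ang -112.0
side lever_post [239. 204.] 0.58 [ 0.455  -0.0465  0.131 ] fix [-0.0433  0.0552] r 0.0702 ang 128.1
14.3 [ 0.44515228 -0.05070398  0.19832955] [-0.2  0.1  0.1]
```

View pics/wrist11.png

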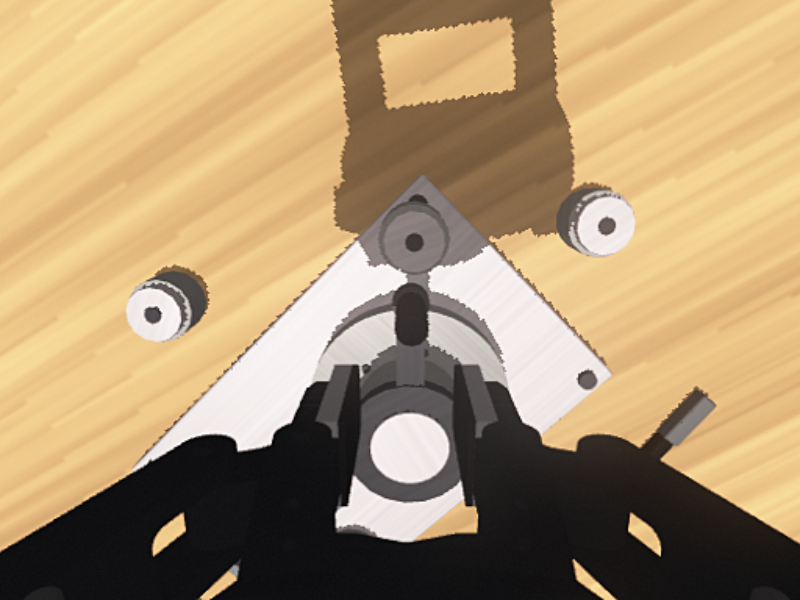

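View pics/side11.png

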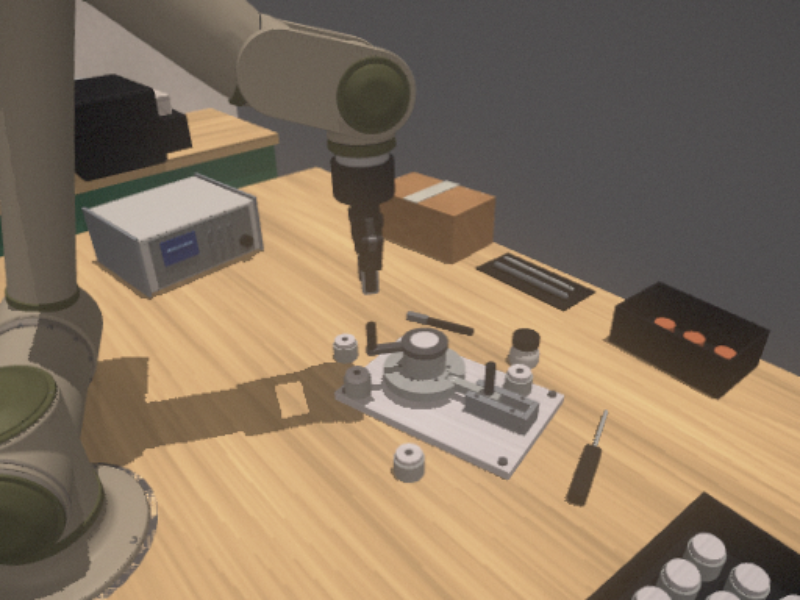

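The bolt stays home in the side picture, and the lever post (410,325) is centred between the fingers. I lower and swing clockwise.

```bash
python3 -m inch '[[[32,0.001,0,0.04,0,0,0],[32,0,0,0.03,0,0,0],[32,0,0,0.017,0,0,0],[32,0,0,0,0,0,0],[21,0,0,0,0,0,0]]]'; for i in 1; do :; done; python3 -m inch '[[[21,0.00585,0.0002,0,0,0,0.0785],[21,0.00585,0.0002,0,0,0,0.0785],[21,0.00585,0.0003,0,0,0,0.0785],[21,0.00585,0.0002,0,0,0,0.0785],[21,0,0,0,0,0,0]]]'; python3 see.py 12 wrist
```

```text
clock: 14.92
ee_pos: [0.4461, -0.05, 0.112]
eef_rot: [2.719, 1.571, 0.001]
ft_force: [1.0, 0.5, -0.4]
finger_gap: 0.018
clock: 15.55
ee_pos: [0.4606, -0.0317, 0.1121]
eef_rot: [2.931, 1.129, 0.001]
ft_force: [-0.1, 0.2, 0.4]
finger_gap: 0.0182
wrist lever_post [257. 279.] 0.89 [ 0.4608 -0.0327  0.131 ] fix [-0.0342  0.0671] r 0.0753 ang 117.0
15.75 [ 0.46044407 -0.03178171  0.11164335] [0.1 0.2 0. ]
```

View pics/wrist12.png

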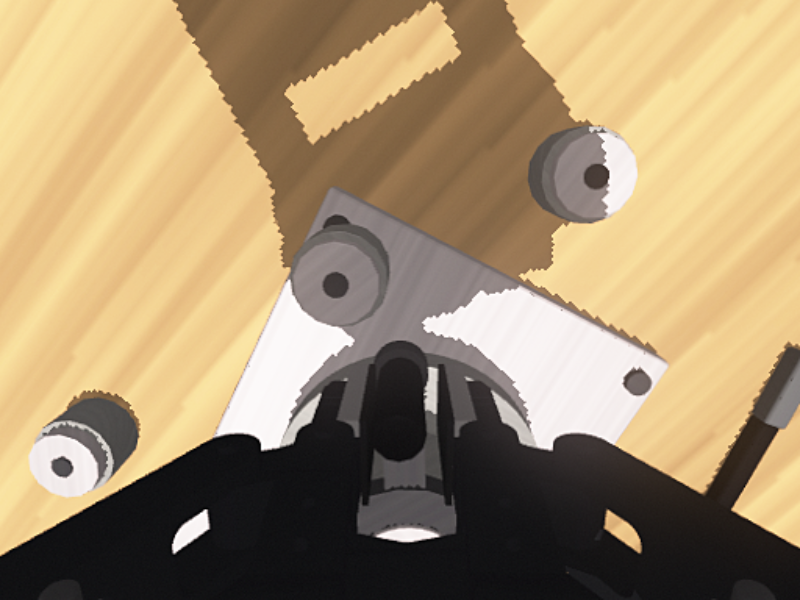

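The post sits on the left finger and moves with it (117° now, stop at 64°). I continue.

```bash
python3 -m inch '[[[21,0.00585,0.0002,0,0,0,0.0785],[21,0.00585,0.0002,0,0,0,0.0785],[21,0.00585,0.0003,0,0,0,0.0785],[21,0.00585,0.0002,0,0,0,0.0785],[21,0.00585,0.0002,0,0,0,0.0785]]]'; python3 -m inch '[[[21,0.00585,0.0002,0,0,0,0.0785],[21,0.00585,0.0002,0,0,0,0.0785],[21,0.00585,0.0003,0,0,0,0.0785],[21,0.00585,0.0002,0,0,0,0.0785],[21,0,0,0,0,0,0]]]';  python3 -m inch '[[[21,0.00585,0.0002,0,0,0,0.0785],[21,0.00585,0.0002,0,0,0,0.0785],[21,0,0,0,0,0,0]]]'; python3 see.py 13 wrist
```

```text
clock: 16.38
ee_pos: [0.4849, -0.0168, 0.1115]
eef_rot: [-3.096, -0.531, 0.002]
ft_force: [-2.8, -1.7, 3.2]
finger_gap: 0.0177
clock: 17.0
ee_pos: [0.508, -0.0123, 0.1113]
eef_rot: [-3.141, -0.045, 0.001]
ft_force: [-1.2, 1.0, -0.0]
finger_gap: 0.0178
clock: 17.38
ee_pos: [0.5197, -0.0129, 0.1112]
eef_rot: [-3.135, 0.2, 0.0]
ft_force: [-2.4, 1.9, -0.1]
finger_gap: 0.0179
wrist lever_post [255. 281.] 0.65 [ 0.5194 -0.0129  0.131 ] fix [0.0274 0.0719] r 0.0769 ang 69.1
wrist lever_post [142. 244.] 0.22 [0.4797 0.0077 0.131 ] fix [-0.006   0.1016] r 0.1018 ang 93.4
17.575 [ 0.5196766  -0.01298486  0.11124155] [-1.8  0.2 -0.5]
```

View pics/wrist13.png

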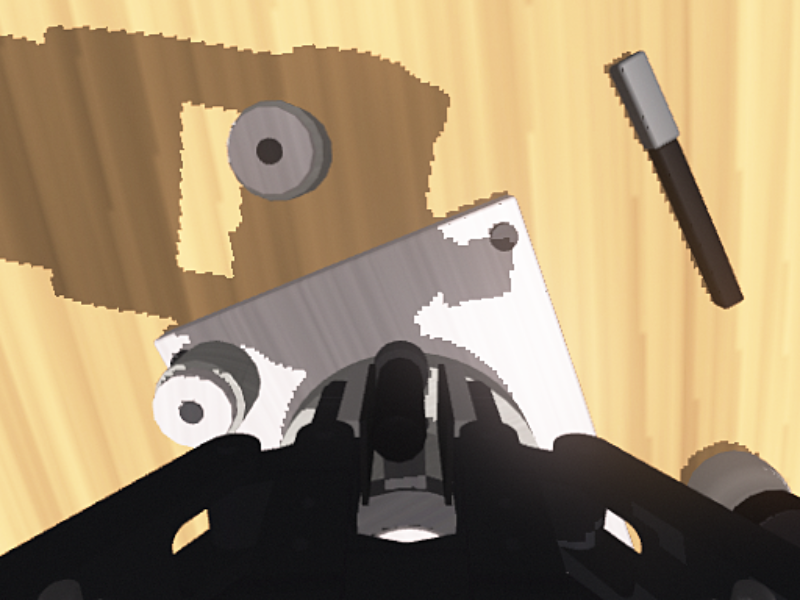

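About 5° remain. I take small steps until the stop shows in the force.

```bash
python3 -m inch '[[[21,0.003,0.0001,0,0,0,0.04],[21,0.003,0.0001,0,0,0,0.04],[21,0,0,0,0,0,0]]]';  python3 -m inch '[[[21,0.003,0.0001,0,0,0,0.04],[21,0,0,0,0,0,0]]]';python3 -m inch '[[[21,0.002,0.0001,0,0,0,0],[21,0,0,0,0,0,0]]]'
```

```text
clock: 17.95
ee_pos: [0.5255, -0.0139, 0.1112]
eef_rot: [-3.124, 0.326, 0.001]
ft_force: [-1.9, 2.3, 0.5]
finger_gap: 0.0182
clock: 18.2
ee_pos: [0.5285, -0.0146, 0.1112]
eef_rot: [-3.117, 0.388, 0.001]
ft_force: [-1.5, 2.8, 0.2]
finger_gap: 0.0177
clock: 18.45
ee_pos: [0.5302, -0.0151, 0.1112]
eef_rot: [-3.117, 0.389, 0.002]
ft_force: [-3.4, 3.8, 0.8]
finger_gap: 0.0179
```

```bash
python3 -m inch '[[[21,0.002,0.0001,0,0,0,0.02],[21,0,0,0,0,0,0]]]';  python3 -m inch '[[[21,0.002,0.0001,0,0,0,0.02],[21,0,0,0,0,0,0]]]';python3 -m inch '[[[21,0.002,0.0001,0,0,0,0.02],[21,0,0,0,0,0,0]]]'; python3 see.py 14 wrist side
```

```text
clock: 18.7
ee_pos: [0.5308, -0.0153, 0.1111]
eef_rot: [-3.113, 0.42, 0.007]
ft_force: [-9.9, 5.2, 4.3]
finger_gap: 0.0182
clock: 18.95
ee_pos: [0.5313, -0.0155, 0.111]
eef_rot: [-3.108, 0.451, 0.013]
ft_force: [-16.0, 7.2, 8.1]
finger_gap: 0.0179
clock: 19.2
ee_pos: [0.5318, -0.0157, 0.1109]
eef_rot: [-3.103, 0.481, 0.018]
ft_force: [-22.2, 7.7, 12.9]
finger_gap: 0.0179
wrist lever_post [251. 280.] 0.81 [ 0.5308 -0.0143  0.131 ] fix [0.0381 0.0677] r 0.0777 ang 60.6
wrist lever_post [265. 282.] 0.31 [ 0.5355 -0.0169  0.131 ] fix [0.0421 0.064 ] r 0.0766 ang 56.7
side notch [291. 244.] 0.97 [ 0.5191 -0.1445  0.046 ] fix [-0.0054 -0.0556] r 0.0558 ang -95.6
side bolt_post [313. 233.] 0.61 [ 0.5353 -0.192   0.095 ] fix [-0.0015 -0.1056] r 0.1056 ang -90.8
side bolt_post [335. 230.] 0.44 [ 0.5758 -0.2161  0.095 ] fix [ 0.0318 -0.139 ] r 0.1426 ang -77.1
side lever_post [257. 187.] 0.72 [ 0.5329 -0.0173  0.131 ] fix [0.0394 0.0643] r 0.0754 ang 58.5
19.6 [ 0.5318558  -0.01571016  0.1108822 ] [-22.4   7.9  12.1]
```

View pics/wrist14.png

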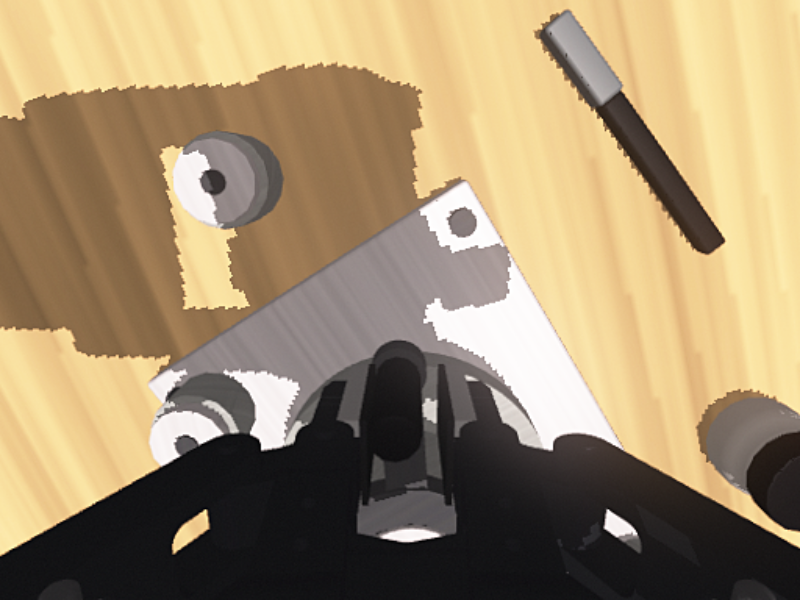

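View pics/side14.png

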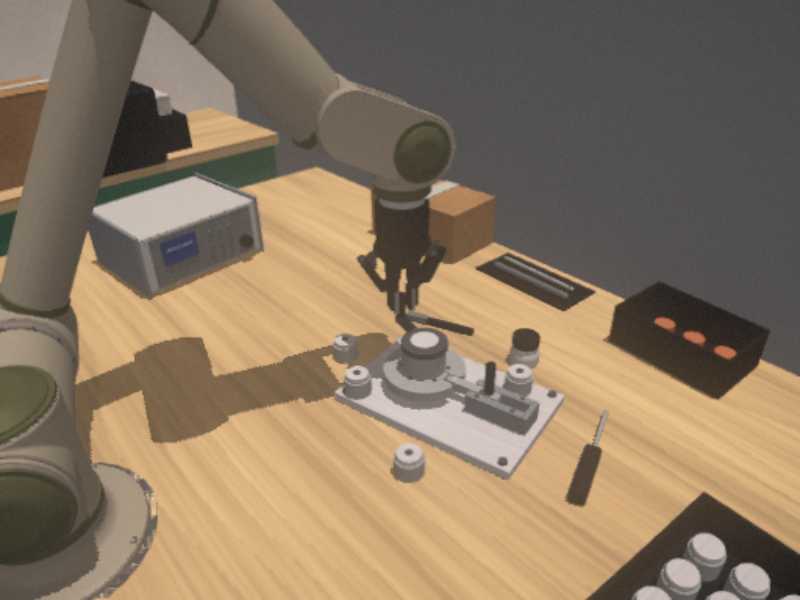

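The force climbed to 24 N with almost no motion and the post is at about 60°, so the lever is at its stop. The bolt is still home. I ease off, open slightly and lift.

```bash
python3 -m inch '[[[21,-0.005,0,0,0,0,0],[32,-0.002,0,0,0,0,0],[32,0,0,0,0,0,0],[32,0,0,0,0,0,0]]]'; python3 -m inch '[[[32,0,0,-0.03,0,0,0],[32,0,0,-0.06,0,0,0],[32,0,0,-0.06,0,0,0],[32,0,0.03,0,0,0,0],[32,0,0,0,0,0,0]]]';python3 see.py 15 wrist side scene
python3 - <<'E'
import cv2
a=cv2.imread("pics/side15.png")[280:480,330:630]
cv2.imwrite("pics/z15.png",cv2.vconcat([cv2.resize(a,(600,400),interpolation=2)]))
E
```

```text
clock: 20.1
ee_pos: [0.5302, -0.0155, 0.1114]
eef_rot: [3.104, -0.484, 0.002]
ft_force: [0.0, 0.1, 0.3]
finger_gap: 0.027
clock: 20.72
ee_pos: [0.5205, -0.0449, 0.2617]
eef_rot: [3.103, -0.487, 0.002]
ft_force: [-0.1, -0.5, -0.9]
finger_gap: 0.0273
wrist notch [288. 246.] 0.69 [ 0.5244 -0.1422  0.046 ] fix [ 0.0003 -0.0546] r 0.0546 ang -89.7
wrist lever_post [256. 145.] 0.77 [ 0.5294 -0.0133  0.131 ] fix [0.037 0.069] r 0.0783 ang 61.8
side notch [292. 244.] 0.78 [ 0.5211 -0.1459  0.046 ] fix [-0.0038 -0.0574] r 0.0575 ang -93.8
side bolt_post [312. 231.] 0.57 [ 0.5392 -0.1853  0.095 ] fix [ 0.004  -0.1001] r 0.1002 ang -87.7
side lever_post [257. 185.] 0.8 [ 0.5378 -0.0112  0.131 ] fix [0.0457 0.069 ] r 0.0827 ang 56.5
side lever_post [333. 229.] 0.31 [ 0.5371 -0.2386  0.131 ] fix [-0.0113 -0.1512] r 0.1516 ang -94.3
scene notch [230. 180.] 0.71 [ 0.5175 -0.1531  0.046 ] fix [-0.0091 -0.0635] r 0.0642 ang -98.1
scene bolt_post [218. 155.] 0.68 [ 0.5154 -0.1977  0.095 ] fix [-0.0221 -0.1062] r 0.1085 ang -101.8
scene lever_post [273. 168.] 0.74 [ 0.5168 -0.0162  0.131 ] fix [0.0241 0.0693] r 0.0734 ang 70.9
21.325 [ 0.52052305 -0.04361084  0.26124125] [ 0.2 -1.4 -0.2]
```

View pics/wrist15.png

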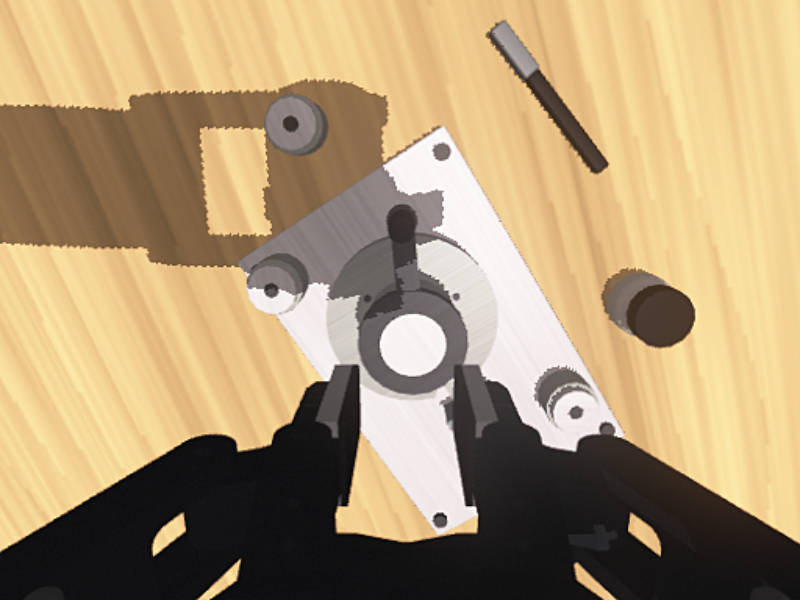

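View pics/z15.png

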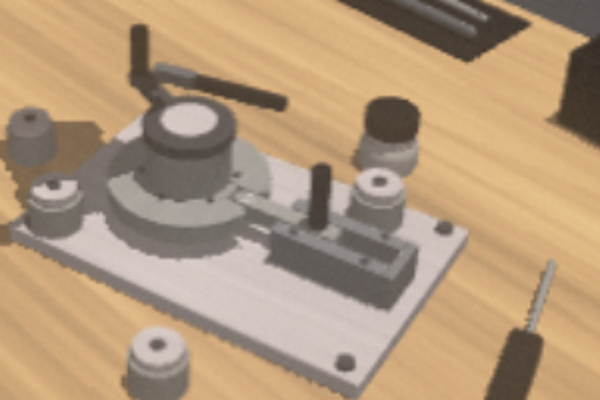

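```bash
python3 -c "
from plant import *
print(sensors.get_state()['ft_force'],sensors.get_state()['clock']); print(job_done())"
```

```text
[ 0.1845836  -1.40346177 -0.18675918] 21.325
the job is handed in; nothing more can be done
None
```

The job is done and handed in at 21.3 s. The bolt is home in the notch and the lever is at its stop. I turned the nest by its lever post, pushed the bolt in with the shut fingers, then swung the lever clockwise.

**Last checks**
- **Bolt:** it stopped against about 23 N with its post at fixture y ≈ -0.105 m (nominal home -0.106). Later pictures show it still seated after the lever swing.
- **Lever:** it stopped against about 24 N. The wrist camera, the most consistent view here, put the post at about 62° (nominal stop 64°).
- **Bystanders:** none look disturbed in the final wrist and side pictures; I did not re-measure their positions.
- **Gripper:** it is lifted clear with the wrist force near zero.

**Disagreements:** the side and scene cameras read the lever at 56° and 71°, and both put the notch 4 to 8° off centre. The scene camera also put the bolt post 22 mm off its line, though its distance along the bolt's travel agreed. I judged these to be noise because the wrist pictures and the forces contradicted them.

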